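Hold a drawer front for the screws

ROBOT

A 6-joint arm with a two-finger parallel gripper is mounted at the origin on the work surface. World frame = base frame: x ahead of the robot, y to its left, z up, the work surface at z = 0. Lengths are in mm, angles in rad, forces in N, time in s.
With the tool pointing down it reaches from about 350 to 950 mm from the base axis. Payload 17.4 kg.
Tool frame: the origin (TCP) lies at the very end of the fingers, on their centre line; the grasp point (between the pads) lies 19 mm behind it; x points along the fingers, y is the direction in which the jaws open and shut, and the axes are right-handed (so a half turn about x gives the same grasp; the last joint's range is limited). The gripper opens to 93 mm and grips with 3 to 60 N. Pads are 15 mm wide; open, the fingers measure 128 mm over their backs; the gripper's body (75 mm by 188 mm) begins 65 mm behind the grasp point.
Start: joints at [-1.303, 0.116, 1.442, -0, 1.584, -0.038], TCP at [203.203, -643.693, 193.146] pointing down, gripper open.
Joint ranges: [-2.83, 2.83], [-0.83, 2.19], [0.07, 2.5], [-1.14, 4.28], [0.01, 3], [-2.97, 2.97]. Speed limits (rad/s): [1.89, 1.89, 2.22, 3.14, 3.14, 3.14].

INTERFACE

Orientations are given as a rotation vector (axis times angle).
In Python, from station import bot gives the robot as it stands.
- The arm moves only by the tool send_rows, never from a script. Its argument "steps" is a list that holds one entry, the list of rows, each a list of 5 numbers: the opening, from 0 (shut) to 1 (fully open), then the shift along the world's x, y, z in m, then the turn about the world's z in degrees. A call has 1 to 10 rows; each row shifts and turns the pose as measured when the row begins; what a row does not reach is not made up. A row lasts 1/10 s, in which the tool goes at most 50 mm and 8.59 degrees, less where a joint would pass 70% of its speed; a pose out of reach is approached as far as the arm can. A call is refused whole if a number of a shift passes 0.05 or a number of a turn 8.59, either way. A call with a gripper value outside its range is refused whole. The fingers move at their own pace and stop on an object; "force" is the grip in N (left out, the last holds). Time passes only in rows, so rows that do not move let the fingers close. It gives the time, the measured TCP pose, the force and the opening at its end, in the units of the state.
- bot.sense(): the state, without advancing time (a new reading comes with each control period).
- bot.read_camera(name): name is "scene" or "top" or "wrist"; returns a dict with "frame" (480x640x3 uint8, blue, green, red), "z_map" (480x640 float32, mm along the optical axis (not along the pixel's ray), 0 where there is no reading), "fx", "fy", "cx", "cy" (pixels), "R" (3x3) and "t" (3): a world point X has camera coordinates R X + t; the wrist camera has in their place "T_tool_cam" (4x4, takes a point from camera to tool coordinates, whose origin is the TCP and whose axes are the tool frame's). Camera axes: x right, y down, z forward; pixel columns grow to the right and rows downward; lengths in mm; the calibration is good to about 2 mm. A picture is of the moment at which its call begins: read the wrist's pose just before it.
- bot.hand_in(): hands the job in, once; it reports no verdict.
Trained networks look in a picture, given as the dict that the camera call returned (one of the last four; its "shot" number tells which), for a name from the list of things; names that differ only in an ending like _2 or _b are one class to them, and where a whole thing is asked for, a point or a joint stands for the part that bears it (a point fixed in the world has none). Each returns a list of dicts, best first, with "conf" (0 to 1); they miss things now and then, are a little off and sometimes report something else, mostly with a low value. They report only what shows in the picture. A call takes as long as a camera call. They do not tell look-alikes from the thing itself.
- bot.recognise(picture, target): "position" ([x, y, z] in mm, in world coordinates, good to about 4 mm: the middle of the surface that is visible of it).
- bot.masks_of(picture, target): "pixels" (480x640 bool, what is visible of it).
- bot.spot_point(picture, target): "position" ([x, y, z] in mm, in world coordinates, good to about 4 mm: a listed point, or the origin of a listed thing).
The state is a dict: "t": time; "joints": joint angles; "qvel": joint speeds; "tau": joint torques, N m; "eef_pos": TCP position; "eef_rot": TCP orientation; "contact_force": force on the tool from outside, world axes, zero at the start; "ft_torque": the same for the moment, N m; "finger_gap": opening from 0.0 (shut) to 1.0 (fully open).
Only numpy, scipy, OpenCV 4.12 (cv2) and the standard library are available. Lean on these libraries where they do the work, as an engineer would, in place of code of your own. Each camera call takes 0.05 s, during which the arm holds its last target. There are 200 camera calls.

TASK

A small desk drawer has lost its front, and I want to screw the new one on from inside the drawer: take the wide drawer front (not the short one), bring it up gently, stand it upright on the desk against the drawer's bare front wall with the knob outwards and the same overhang left and right, and press it flat on the wall with a steady 10 N or so. Finish while you are still holding it pressed like that - I drive the screws while you hold. Leave the other things on the desk where they are.

Things in the scene. Friction and masses are not known exactly. Their poses are not given: they have to be found in the camera images.
- drawer_box: The drawer without its front: open plywood box, 220 wide (y) x 200 deep (x) x 64 mm high, walls 12 thick, steel runners 8 proud of both sides. Books in it weigh it down: it does not slide. Origin: on the desk, at the foot of the outer face of the bare front wall, midway across; x points from that face into the drawer, y along the face, z up. The bare wall looks towards the robot, within 20 deg.
- drawer_space (a point): Point in the drawer, 30 mm behind the bare front wall's outer face, midway across, level with the wall's top (64 mm above the desk). The inside is empty here up to 70 mm behind that outer face, but for screws lower than 52 mm; the books behind reach 69 mm. A finger can enter here. A push above the wall's top tends to swing the board's bottom edge off the wall, by a degree or so at 10 N.
- seat (a point): Point fixed to drawer_box, on the desk 8 mm in front of its bare front wall: where the origin of front belongs, with the axes of the two bodies parallel. In place the front overhangs the box 12 mm left and right and stands 36 mm higher than the box wall, so fingers holding its top edge from above clear the wall if the fingertips reach less than 36 mm below that edge.
- front: The new, wide drawer front: oak board 244 wide (y) x 100 high (z) x 16 mm thick (x), about 0.3 kg, with a turned brass knob (26 diameter, sticking out 30) on its -x face, centred 50 above the bottom edge. It starts loose, standing upright on its long edge on the desk, knob towards the robot (within 30 degrees). Origin: middle of its bottom edge, midway in its thickness.
- small_front: A shorter drawer front for another drawer, same oak and knob, 150 wide x 100 high x 16 mm thick, standing upright on the desk; origin and axes as for the other front. Not to be used or moved. It may stand on either side of the robot's middle.
- screw_dish: Small white dish of screws, 72 diameter, 20 high, on the desk between the robot and the drawer. Origin under its centre. Leave it.
- screwdriver: Screwdriver, 190 long, lying on the desk left of the drawer, pointing away from the robot. Origin under its middle. Leave it.
- pencil_cup: Stoneware cup with pencils, 80 diameter, 85 high (pencils to 175), right of the drawer. Origin under its centre. Leave it.
Things that resemble listed ones, but are neither listed nor needed, are in the scene too. Leave any red look-alike of the front alone.

How it is judged:
By the outcome, as a careful person would: the job done as asked, in the order asked, and still so for the second after the job is handed in, while the arm keeps its last pose, push and grip.
It also fails if it takes over 54 s, if anything falls off the work surface, if the arm or the gripper's body presses on something with over 40 N, if the wrist force passes 120 N, or if a joint passes its speed limit or range.

## Working session

There is one attempt and no reset: what is moved stays moved. The work goes in short steps, Python scripts to look and compute and a tool call to move; the robot and the scene stay as the last step left them, time stands still between calls to the robot, and variables do not carry over. Pictures are saved under pics/ and viewed, about 8 in all and at most 12, crops included, and the job is handed in when it is done.

Besides the shell and the picture viewer there is one more tool, called as name([rows], argument=value, ...), one row to a line, values as JSON. send_rows: Moves the arm, as the interface text tells. Its arguments: {"type":"object","properties":{"steps":{"type":"array"},"force":{"type":"number"}},"required":["steps"]}

```bash
mkdir -p pics; ls; cat > h.py <<'E'
import numpy as np, cv2
from station import bot
def world(p, mask):
    v,u=np.nonzero(mask&(p["z_map"]>0)); z=p["z_map"][v,u]
    c=np.stack([(u-p["cx"])/p["fx"]*z,(v-p["cy"])/p["fy"]*z,z],1)
    return (c-np.asarray(p["t"]))@np.asarray(p["R"])
E
python3 - <<'E'
from h import *
s=bot.sense(); print({k:np.round(v,3) for k,v in s.items()})
for n in ("scene","top"):
    p=bot.read_camera(n); cv2.imwrite(f"pics/{n}0.png",p["frame"])
    for k in ("front","small_front","drawer_box","screw_dish","screwdriver","pencil_cup"):
        for m in bot.recognise(p,k): print(n,k,round(m["conf"],2),np.round(m["position"]))
    for k in ("front","drawer_box","seat","drawer_space"):
        for m in bot.spot_point(p,k): print(n,"pt",k,round(m["conf"],2),np.round(m["position"]))
E
```

```text
pics
{'t': np.float64(0.0), 'joints': array([-1.303,  0.117,  1.442, -0.   ,  1.584, -0.038]), 'qvel': array([ 0.002,  0.   , -0.002, -0.001,  0.001, -0.002]), 'tau': array([ 0.0000e+00, -7.2127e+01, -6.2261e+01,  7.8000e-02,  2.4000e-02,
       -0.0000e+00]), 'eef_pos': array([ 203.14 , -643.473,  192.398]), 'eef_rot': array([ 2.057,  0.318, -2.057]), 'contact_force': array([-0.07 , -0.1  , -0.446]), 'ft_torque': array([ 0.004, -0.008, -0.045]), 'finger_gap': np.float64(0.999)}
scene front 0.85 [ 208. -312.   55.]
scene front 0.58 [ 412. -334.   53.]
scene small_front 0.96 [415. 310.  56.]
scene drawer_box 0.9 [ 697. -100.   59.]
scene screw_dish 0.94 [377.  58.   8.]
scene screwdriver 0.62 [623. 350.  17.]
scene pencil_cup 0.93 [ 684. -364.   63.]
scene pt front 0.86 [ 200. -311.   -0.]
scene pt front 0.67 [ 406. -331.   -4.]
scene pt drawer_box 0.73 [629. -71.   0.]
scene pt seat 0.71 [660. -73.  64.]
scene pt seat 0.59 [620. -72.  -1.]
scene pt drawer_space 0.91 [665. -75.  64.]
scene pt drawer_space 0.56 [628. -72.   0.]
scene pt drawer_space 0.37 [ 663. -366.   -6.]
top front 0.66 [ 396. -321.   86.]
top front 0.24 [721. -83.  57.]
top small_front 0.74 [402. 315. 103.]
top drawer_box 0.7 [721. -85.  57.]
top screw_dish 0.64 [384.  57.  11.]
top screwdriver 0.78 [607. 352.  24.]
top pencil_cup 0.58 [ 663. -362.   55.]
top pt front 0.97 [ 201. -310.    1.]
top pt front 0.89 [ 405. -328.    3.]
top pt drawer_box 0.88 [627. -70.   3.]
top pt seat 0.83 [621. -66.   4.]
top pt drawer_space 0.78 [657. -75.  61.]
```

View pics/scene0.png

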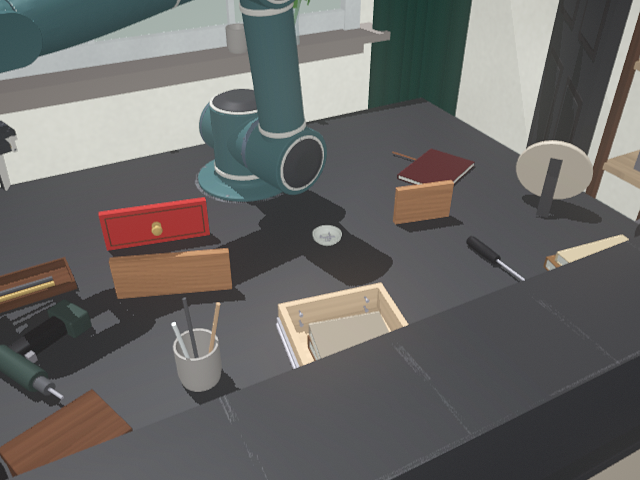

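View pics/top0.png

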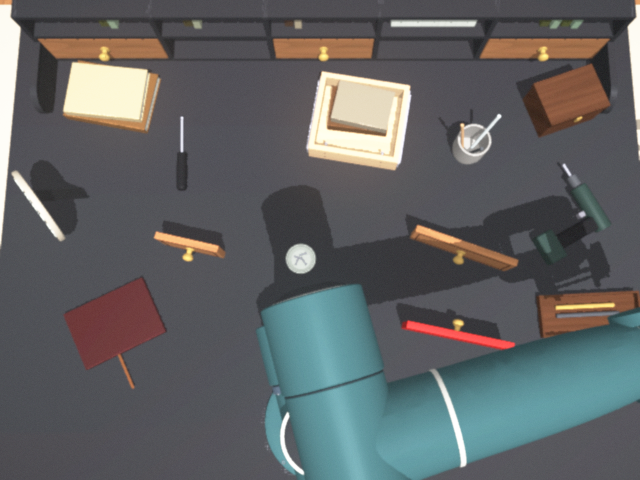

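Both pictures are clear. In the scene view the candidates are:
- the red look-alike at (155,225) scene and (458,335) top
- the wide oak board at (172,272) scene and (463,248) top, knob towards the robot
- the short oak board at (423,202) scene and (190,244) top
- oak drawers in the hutch at the top of the top view

I choose the wide oak board near (406,-330). Next I measure it and the drawer wall.

```bash
cat > m.py <<'E'
from h import *
from scipy.spatial.transform import Rotation as Rn
import sys
def rect(w,lab):
    r=cv2.minAreaRect(w[:,:2].astype(np.float32)); b=cv2.boxPoints(r)
    print(lab,len(w),"c",np.round(r[0],1),"size",np.round(r[1],1),"ang",round(r[2],2),"z",np.round(np.percentile(w[:,2],[5,50,95]),1))
def allw(p):
    return world(p,np.ones((480,640),bool))
if __name__=="__main__":
    print(Rn.from_rotvec(bot.sense()["eef_rot"]).as_matrix().round(3))
    for n in ("top","scene"):
        p=bot.read_camera(n); w=allw(p)
        near=lambda x,y,d:(abs(w[:,0]-x)<d)&(abs(w[:,1]-y)<d)
        f=w[near(406,-330,160)&(w[:,0]>300)&(w[:,2]>92)&(w[:,2]<108)]; rect(f,n+" front top")
        f=w[near(406,-330,160)&(w[:,0]>300)&(w[:,2]>10)&(w[:,2]<108)]; rect(f,n+" front all")
        d=w[near(730,-80,170)&(w[:,2]>58)&(w[:,2]<67)]; rect(d,n+" box top")
        d=w[near(730,-80,170)&(w[:,2]>15)&(w[:,2]<75)]; rect(d,n+" box all")
        if n=="top":
            cv2.imwrite("pics/crop1.png",np.hstack([cv2.resize(p["frame"][200:300,390:540],(750//2,250)),cv2.resize(p["frame"][60:180,290:430],None,fx=3,fy=3)[:250]]))
            np.save("top.npy",w); 
E
python3 m.py
```

```text
[[ 0.     0.301 -0.954]
 [ 0.    -0.954 -0.301]
 [-1.    -0.    -0.   ]]
top front top 792 c [ 403.2 -331.9] size [244.8  18.9] ang 70.4 z [ 94.9 100.2 104.9]
top front all 1677 c [ 446.9 -337.7] size [218.5 309.5] ang 4.34 z [ 14.8  88.9 103.9]
top box top 1813 c [754.8 -86.6] size [235.3 255.4] ang 80.47 z [59.2 64.2 66.8]
top box all 6039 c [755.9 -90.9] size [243.4 258.8] ang 80.45 z [17.6 64.3 72.5]
scene front top 902 c [ 406.4 -332.2] size [242.5  24.4] ang 70.17 z [ 93.1  99.5 102.7]
scene front all 4505 c [ 407.7 -332.8] size [244.1  27.2] ang 70.17 z [ 15.3  62.4 100.9]
scene box top 1537 c [712.4 -86.5] size [222.3 171.6] ang 80.62 z [59.2 64.3 66.7]
scene box all 6018 c [712.2 -90.4] size [230.  172.5] ang 80.62 z [21.2 63.6 70.8]
```

View pics/crop1.png

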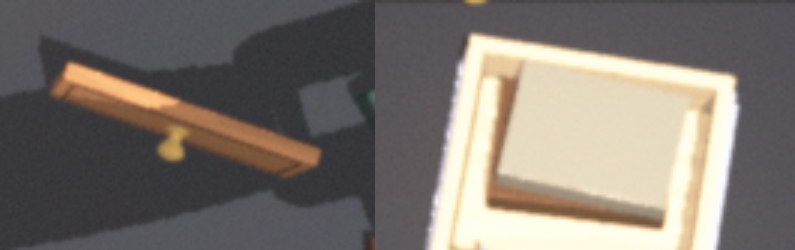

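The crop shows the wide oak board with its brass knob towards the robot (crop px 172,145). Its length measures 244 mm, yaw is about -19.7° and the centre about (405,-332). The drawer's yaw is about -9.4°. I'm moving above the board now.

send_rows([
  [[1,0.025,0.039,0,8.5],[1,0.025,0.039,0,8.5],[1,0.025,0.039,0,8.5],[1,0.025,0.039,0,8.5],[1,0.025,0.039,0,8.5],[1,0.025,0.039,0,8.5],[1,0.025,0.039,0,1.8],[1,0.025,0.039,0,0],[1,0,0,0,0],[1,0,0,0,0]],
])

```text
t: 2.2
eef_pos: [407.4, -318.8, 192.5]
eef_rot: [1.441, 1.038, -1.44]
contact_force: [-0.3, 0.1, 0.6]
finger_gap: 1.0
```

```bash
cat >> h.py <<'E'
from scipy.spatial.transform import Rotation as Rn
def tool():
    s=bot.sense(); R=Rn.from_rotvec(s["eef_rot"]).as_matrix()
    print("t",round(float(s["t"]),2),"pos",np.round(s["eef_pos"],1),"yaw",round(float(np.degrees(np.arctan2(R[1,1],R[0,1]))),2),"x",R[:,0].round(3),"q",np.round(s["joints"],2),"F",np.round(s["contact_force"],1),"gap",round(float(s["finger_gap"])*93,1))
    return s,R
def wristw(name=None):
    s,R=tool(); p=bot.read_camera("wrist"); T=p["T_tool_cam"]
    v,u=np.nonzero(p["z_map"]>0); z=p["z_map"][v,u]
    c=np.stack([(u-p["cx"])/p["fx"]*z,(v-p["cy"])/p["fy"]*z,z],1)
    if name: cv2.imwrite(name,p["frame"])
    return (c@T[:3,:3].T+T[:3,3])@R.T+s["eef_pos"],np.stack([u,v],1),p
E
python3 - <<'E'
from h import *; from m import rect
w,uv,p=wristw("pics/w1.png")
for lo,hi in((96,104),(20,92)):
    m=(w[:,2]>lo)&(w[:,2]<hi)&(abs(w[:,0]-405)<80)&(abs(w[:,1]+332)<160); rect(w[m],"front")
E
```

```text
t 2.2 pos [ 407.4 -318.8  192.5] yaw -18.35 x [ 0.001 -0.001 -1.   ] q [-0.71 -0.23  1.78 -0.    1.6  -0.39] F [-0.3  0.1  0.6] gap 93.0
front 4279 c [ 408.5 -314.5] size [208.  16.] ang 70.42 z [ 99.4 100.6 101.8]
front 674 c [ 384.1 -314.2] size [202.6  29.6] ang 70.41 z [53.  60.4 90.8]
```

View pics/w1.png

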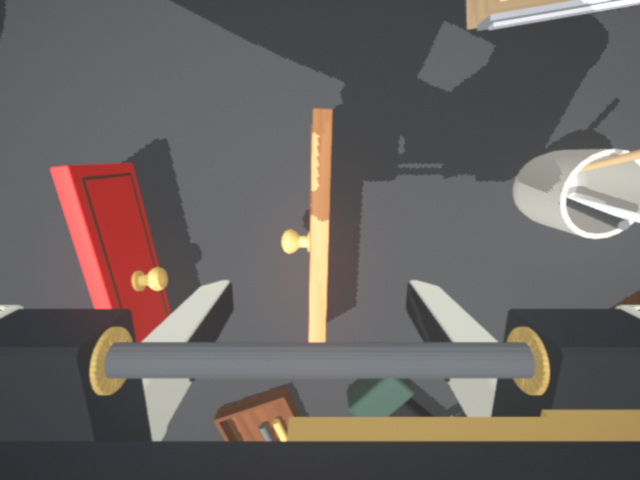

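The wrist view shows the board's top edge running (322,110)–(318,340) midway between the fingers, knob at (292,241), and the red board at (110,240) clear of them. The edge fit gives yaw -19.6° and an origin of (402.5,-331.4), which agrees with the top view.

send_rows([
  [[1,-0.005,-0.0126,0,-1.25],[1,0,0,-0.03,0],[1,0,0,-0.03,0],[1,0,0,-0.03,0],[1,0,0,-0.02,0],[1,0,0,-0.005,0],[1,0,0,0,0]],
])

```text
t: 2.95
eef_pos: [395.9, -343.1, 74.3]
eef_rot: [1.469, 1.012, -1.47]
contact_force: [-0.1, 0.2, 0.9]
finger_gap: 1.003
```

```bash
python3 -c "
from h import *; tool()"
```

```text
t 2.95 pos [ 395.9 -343.1   74.3] yaw -20.72 x [ 0.001 -0.003 -1.   ] q [-0.76 -0.16  1.91 -0.    1.39 -0.4 ] F [-0.1  0.2  0.9] gap 93.2
```

send_rows([
  [[1,0.0035,0.006,-0.002,0.6],[1,0,0,0,0],[1,0,0,0,0]],
])

```text
t: 3.25
eef_pos: [399.8, -338.7, 75.0]
eef_rot: [1.462, 1.014, -1.463]
contact_force: [0.3, -0.2, 0.8]
finger_gap: 1.002
```

```bash
python3 -c "
from h import *; tool()"
```

```text
t 3.25 pos [ 399.8 -338.7   75. ] yaw -20.2 x [ 0.003 -0.005 -1.   ] q [-0.75 -0.16  1.91 -0.    1.39 -0.4 ] F [ 0.3 -0.2  0.8] gap 93.2
```

send_rows([
  [[1,0.003,0.006,-0.004,0.5],[1,0,0,0,0],[1,0,0,0,0]],
])

```text
t: 3.55
eef_pos: [403.8, -332.3, 72.1]
eef_rot: [1.455, 1.018, -1.454]
contact_force: [0.2, 1.4, -0.1]
finger_gap: 1.002
```

```bash
python3 - <<'E'
from h import *; from m import rect
w,uv,p=wristw()
m=(w[:,2]>96)&(w[:,2]<104)&(abs(w[:,0]-405)<80)&(abs(w[:,1]+332)<160); rect(w[m],"front")
E
```

```text
t 3.55 pos [ 403.8 -332.3   72.1] yaw -19.61 x [ 0.005 -0.007 -1.   ] q [-0.74 -0.17  1.92 -0.    1.38 -0.39] F [ 0.2  1.4 -0.1] gap 93.2
front 11320 c [ 404.2 -310.8] size [104.  187.6] ang 3.95 z [ 99.5 100.6 101.8]
```

send_rows([
  [[0,-0.001,0,-0.001,0],[0,0,0,0,0],[0,0,0,0,0],[0,0,0,0,0],[0,0,0,0,0],[0,0,0,0,0],[0,0,0,0,0],[0,0,0,0,0]],
], force=30)

```text
t: 4.4
eef_pos: [402.6, -332.4, 71.0]
eef_rot: [1.455, 1.018, -1.455]
contact_force: [-0.0, -0.8, -1.2]
finger_gap: 0.359
```

```bash
python3 -c "
from h import *; tool()"
```

```text
t 4.4 pos [ 402.6 -332.4   71. ] yaw -19.63 x [ 0.005 -0.007 -1.   ] q [-0.74 -0.17  1.92 -0.    1.38 -0.4 ] F [-0.  -0.8 -1.2] gap 33.4
```

send_rows([
  [[0,0,0,0,0],[0,0,0,0,0],[0,0,0,0,0],[0,0,0,0,0],[0,0,0,0,0],[0,0,0,0,0]],
])

```text
t: 5.0
eef_pos: [402.6, -332.4, 71.0]
eef_rot: [1.455, 1.018, -1.455]
contact_force: [0.2, 0.8, -0.6]
finger_gap: 0.162
```

send_rows([
  [[0,0,0,0.005,0],[0,0,0,0.015,0],[0,0,0,0.02,0],[0,0,0,0.015,0],[0,0,0,0,0]],
])

```text
t: 5.5
eef_pos: [402.1, -331.9, 130.0]
eef_rot: [1.455, 1.02, -1.455]
contact_force: [0.3, 0.0, -3.2]
finger_gap: 0.162
```

```bash
python3 - <<'E'
from h import *; from m import rect,allw
tool()
p=bot.read_camera("scene"); cv2.imwrite("pics/s2.png",p["frame"][150:350,50:350])
E
```

```text
t 5.5 pos [ 402.1 -331.9  130. ] yaw -19.63 x [ 0.004 -0.006 -1.   ] q [-0.74 -0.2   1.85 -0.    1.49 -0.4 ] F [ 0.3  0.  -3.2] gap 15.0
```

The board is held: the gap is 15 mm (16 nominal) and the lift shows 3.2 N, about 0.3 kg. I'm carrying it to 40 mm in front of the wall.

send_rows([
  [[0,0.01,0.015,0,0],[0,0.02,0.03,0,1.3],[0,0.024,0.036,0,1.5],[0,0.024,0.036,0,1.5],[0,0.024,0.036,0,1.5],[0,0.024,0.036,0,1.5],[0,0.02,0.03,0,1.3],[0,0.012,0.018,0,0.5],[0,0.005,0.01,0,0],[0,0,0,0,0]],
])

```text
t: 6.55
eef_pos: [566.3, -73.6, 121.2]
eef_rot: [1.337, 1.119, -1.345]
contact_force: [-0.4, 0.0, -3.7]
finger_gap: 0.165
```

```bash
python3 - <<'E'
from h import *
tool()
E
```

```text
t 6.55 pos [566.3 -73.6 121.2] yaw -10.32 x [-0.004 -0.003 -1.   ] q [-0.17 -0.08  1.76 -0.    1.47  0.01] F [-0.4  0.  -3.7] gap 15.3
```

```bash
cat > rel.py <<'E'
from h import *; from m import rect
def run(name=None,ztop=150):
    w,uv,p=wristw(name)
    m=(abs(w[:,2]-64)<4)&(w[:,0]>585)&(abs(w[:,1]+80)<170)
    d=w[m]; rect(d,"rim")
    # outer face line: nearest rim point per y-bin
    a=np.radians(-9.4); ex=np.array([np.cos(a),np.sin(a)]); ey=np.array([-ex[1],ex[0]])
    X=d[:,:2]@ex; Y=d[:,:2]@ey
    b=np.arange(Y.min()+5,Y.max()-5,4); pts=[]
    for y in b:
        k=abs(Y-y)<2
        if k.sum()>5: pts.append((y,np.percentile(X[k],2)))
    pts=np.array(pts); print("edge Y",Y.min().round(1),Y.max().round(1))
    k=abs(pts[:,1]-np.median(pts[:,1]))<6; q=np.polyfit(pts[k,0],pts[k,1],1)
    print("face X=",np.polyval(q,pts[k,0].mean()).round(1),"yaw",(-9.4-np.degrees(np.arctan(q[0]))).round(2),k.sum())
    t=w[(abs(w[:,2]-ztop)<5)&(w[:,0]<650)]; 
    return w,uv,p,ex,ey
if __name__=="__main__":
    w,uv,p,ex,ey=run("pics/w2.png")
    f=w[(w[:,2]>135)&(w[:,2]<158)]; rect(f,"board top")
    s=bot.sense()["eef_pos"]; print("tcp XY",(s[:2]@ex).round(1),(s[:2]@ey).round(1))
E
python3 rel.py
```

```text
t 6.55 pos [566.3 -73.6 121.2] yaw -10.32 x [-0.004 -0.003 -1.   ] q [-0.17 -0.08  1.76 -0.    1.47  0.01] F [-0.4  0.  -3.7] gap 15.3
rim 11458 c [727.7 -71.9] size [187.4 196.5] ang 80.48 z [61.9 64.6 67.9]
edge Y -45.9 141.7
face X= 632.0 yaw -9.72 42
board top 11853 c [567.9 -53.5] size [204.9  43.3] ang 86.83 z [149.5 150.9 152.1]
tcp XY 570.5 19.1
```

View pics/w2.png

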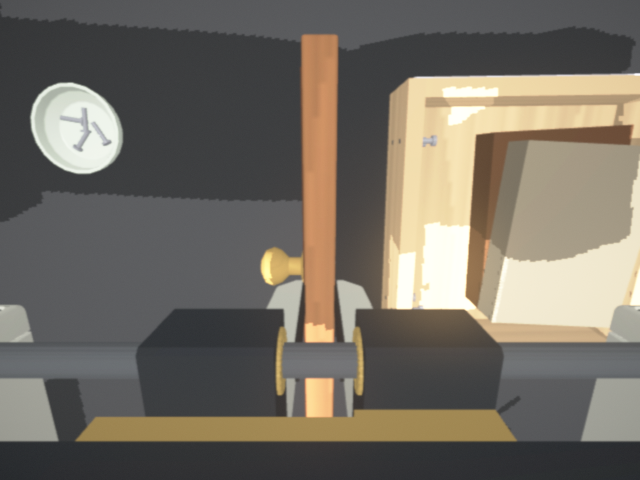

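The wrist view shows:
- the held board's upper end at (320,38) and its knob at (275,266)
- the drawer's bare wall at columns 388–418, with its left corner at (405,80)
- one screw at (430,140) and another at (417,308)

Next I measure how far the board's end is from the box's end.

```bash
cat > rel2.py <<'E'
from rel import *
def meas(name=None,yaw=-9.7):
    w,uv,p=wristw(name); s=bot.sense()["eef_pos"]
    a=np.radians(yaw); ex=np.array([np.cos(a),np.sin(a)]); ey=np.array([-ex[1],ex[0]])
    X=w[:,:2]@ex; Y=w[:,:2]@ey; Z=w[:,2]; tz=s[2]+29; ty=s[:2]@ey; tx=s[:2]@ex
    def edge(A,B,sgn,step=4):  # extreme of B in bins of A
        r=[]
        for c in np.arange(A.min()+step,A.max()-step,step):
            k=abs(A-c)<step/2
            if k.sum()>5: r.append((c,np.percentile(B[k],98 if sgn>0 else 2)))
        r=np.array(r); k=abs(r[:,1]-np.median(r[:,1]))<5; q=np.polyfit(r[k,0],r[k,1],1); return np.median(r[k,1]),np.degrees(np.arctan(q[0])),k.sum()
    b=(abs(Z-tz)<5)&(Y>ty+25)&(abs(X-tx)<25)
    print("board: Xfront %.1f slope %.2f n%d"%edge(Y[b],X[b],-1),"Xback %.1f slope %.2f n%d"%edge(Y[b],X[b],1),"end Y %.1f"%np.percentile(Y[b],99.5), "z %.1f"%np.median(Z[b]))
    d=(abs(Z-64)<3.5)&(X>tx+9)&(X<660)&(Y>ty-80)&(Y<170)
    print("wall: face X %.1f slope %.2f n%d"%edge(Y[d],X[d],-1))
    d=(abs(Z-64)<3.5)&(X>645)&(X<760)&(Y>ty+60)&(Y<170)
    print("box left Y %.1f slope %.2f n%d"%edge(X[d],Y[d],1),"rim z %.1f"%np.median(Z[d]))
    print("tcp X %.1f Y %.1f; ex"%(tx,ty),ex.round(4))
if __name__=="__main__": meas()
E
python3 rel2.py
```

```text
t 6.6 pos [565.9 -74.3 121.1] yaw -10.35 x [-0.004 -0.003 -1.   ] q [-0.17 -0.08  1.76 -0.    1.47  0.01] F [ 0.4 -0.5 -3.3] gap 15.2
board: Xfront 563.0 slope 0.59 n23 Xback 578.4 slope 0.59 n23 end Y 144.2 z 150.5
wall: face X 631.6 slope -0.12 n42
box left Y 144.9 slope 0.08 n27 rim z 64.5
tcp X 570.3 Y 21.4; ex [ 0.9857 -0.1685]
```

send_rows([
  [[0,0.01,0.002,0,0.3],[0,0.012,0.002,-0.005,0.4],[0,0.012,0.002,-0.01,0],[0,0.005,0,-0.01,0],[0,0,0,-0.008,0],[0,0,0,0,0],[0,0,0,0,0]],
])

```text
t: 7.35
eef_pos: [607.0, -72.9, 85.6]
eef_rot: [1.331, 1.122, -1.34]
contact_force: [0.5, 0.4, -2.7]
finger_gap: 0.164
```

```bash
python3 rel2.py
```

```text
t 7.35 pos [607.  -72.9  85.6] yaw -9.92 x [-0.004 -0.004 -1.   ] q [-0.16  0.03  1.71 -0.    1.41  0.02] F [ 0.5  0.4 -2.7] gap 15.3
board: Xfront 602.6 slope 0.18 n23 Xback 618.0 slope 0.17 n23 end Y 152.5 z 115.1
wall: face X 631.6 slope -0.15 n31
box left Y 144.8 slope 0.17 n27 rim z 64.6
tcp X 610.5 Y 30.4; ex [ 0.9857 -0.1685]
```

send_rows([
  [[0,0.001,0.0042,-0.005,0.3],[0,0,0,-0.005,0],[0,0,0,-0.002,0],[0,0,0,0,0]],
])

```text
t: 7.8
eef_pos: [607.9, -68.3, 73.8]
eef_rot: [1.327, 1.123, -1.335]
contact_force: [-0.1, 0.4, -2.8]
finger_gap: 0.164
```

```bash
python3 rel2.py
```

```text
t 7.8 pos [607.9 -68.3  73.8] yaw -9.59 x [-0.002 -0.004 -1.   ] q [-0.15  0.04  1.72 -0.    1.39  0.02] F [-0.1  0.4 -2.8] gap 15.2
board: Xfront 602.3 slope -0.16 n23 Xback 617.7 slope -0.17 n23 end Y 157.1 z 103.3
wall: face X 631.6 slope -0.22 n29
box left Y 144.9 slope 0.12 n27 rim z 64.6
tcp X 610.7 Y 35.1; ex [ 0.9857 -0.1685]
```

send_rows([
  [[0,0.003,-0.0005,0,0],[0,0.003,-0.0005,0,0],[0,0.003,-0.0005,0,0],[0,0.002,-0.0004,-0.001,0],[0,0,0,-0.001,0],[0,0,0,-0.001,0],[0,0,0,0,0]],
])

```text
t: 8.55
eef_pos: [620.4, -70.6, 71.1]
eef_rot: [1.328, 1.123, -1.334]
contact_force: [-0.3, 0.3, -3.9]
finger_gap: 0.165
```

```bash
python3 rel2.py
```

```text
t 8.55 pos [620.4 -70.6  71.1] yaw -9.59 x [-0.001 -0.004 -1.   ] q [-0.15  0.07  1.69 -0.    1.38  0.02] F [-0.3  0.3 -3.9] gap 15.4
board: Xfront 615.0 slope -0.14 n23 Xback 630.4 slope -0.17 n23 end Y 156.9 z 100.7
wall: face X 632.8 slope -0.09 n32
box left Y 144.7 slope 0.14 n27 rim z 64.6
tcp X 623.4 Y 35.0; ex [ 0.9857 -0.1685]
```

send_rows([
  [[0,0.001,-0.0002,-0.001,0],[0,0,0,0,0],[0,0.001,-0.0002,-0.001,0],[0,0,0,0,0]],
])

```text
t: 9.0
eef_pos: [621.7, -70.8, 71.2]
eef_rot: [1.327, 1.124, -1.335]
contact_force: [-1.6, 0.7, -4.3]
finger_gap: 0.165
```

```bash
python3 rel2.py
```

```text
t 9.0 pos [621.7 -70.8  71.2] yaw -9.59 x [-0.002 -0.004 -1.   ] q [-0.15  0.07  1.69 -0.    1.38  0.02] F [-1.6  0.7 -4.3] gap 15.3
board: Xfront 616.4 slope -0.13 n23 Xback 631.8 slope -0.17 n23 end Y 156.9 z 100.8
wall: face X 634.1 slope -0.06 n31
box left Y 144.7 slope 0.10 n27 rim z 64.6
tcp X 624.8 Y 35.0; ex [ 0.9857 -0.1685]
```

send_rows([
  [[0,0,0,-0.003,0],[0,0,0,-0.002,0]],
])

```text
t: 9.25
eef_pos: [621.8, -70.8, 70.9]
eef_rot: [1.328, 1.122, -1.334]
contact_force: [-13.8, 1.5, 17.3]
finger_gap: 0.167
```

```bash
python3 -c "
from h import *; tool()"
```

```text
t 9.25 pos [621.8 -70.8  70.9] yaw -9.59 x [-0.001 -0.005 -1.   ] q [-0.15  0.07  1.69 -0.    1.38  0.02] F [-13.8   1.5  17.3] gap 15.6
```

send_rows([
  [[0,0,0,0.0005,0],[0,0,0,0,0],[0,0,0,0,0]],
])

```text
t: 9.55
eef_pos: [621.5, -70.7, 71.5]
eef_rot: [1.327, 1.123, -1.334]
contact_force: [-1.2, 0.2, -2.8]
finger_gap: 0.163
```

```bash
python3 -c "
from h import *; tool()"
```

```text
t 9.55 pos [621.5 -70.7  71.5] yaw -9.58 x [-0.001 -0.005 -1.   ] q [-0.15  0.07  1.69 -0.    1.38  0.02] F [-1.2  0.2 -2.8] gap 15.1
```

send_rows([
  [[0,0,0,-0.0015,0],[0.5,0,0,0,0],[0.5,0,0,0,0],[0.5,0,0,0,0],[0.5,0,0,0,0],[0.5,0,0,0,0]],
])

```text
t: 10.15
eef_pos: [622.9, -71.0, 71.4]
eef_rot: [1.329, 1.12, -1.332]
contact_force: [0.4, -0.3, -0.4]
finger_gap: 0.49
```

```bash
python3 rel2.py
```

```text
t 10.15 pos [622.9 -71.   71.4] yaw -9.59 x [ 0.002 -0.005 -1.   ] q [-0.15  0.07  1.69 -0.    1.38  0.02] F [ 0.4 -0.3 -0.4] gap 45.5
board: Xfront 615.3 slope -0.16 n23 Xback 630.7 slope -0.22 n23 end Y 157.0 z 100.7
wall: face X 635.2 slope 0.02 n40
box left Y 144.8 slope 0.17 n27 rim z 64.6
tcp X 625.9 Y 35.0; ex [ 0.9857 -0.1685]
```

The board stands at the wall with matching yaw and a 12.2 mm left overhang. A grip on the top edge would push above the wall's top and tilt it. So I'll rise, turn 90° and take the knob at z = 50, which lets me hold and press flat.

send_rows([
  [[0.5,0,0,0.02,0],[0.5,0,0,0.04,0],[0.5,0,0,0.03,0],[0.5,0,0,0,8.5],[0.5,0,0,0,8.5],[0.5,0,0,0,8.5],[0.5,0,0,0,8.5],[0.7,0,0,0,8.5],[0.7,-0.01,0.002,0,8.5],[0.7,-0.01,0.002,0,8.5]],
])

```text
t: 11.2
eef_pos: [602.5, -67.0, 164.2]
eef_rot: [0.536, 1.497, -0.536]
contact_force: [0.1, 0.9, -0.0]
finger_gap: 0.68
```

send_rows([
  [[0.7,-0.005,0,0,8.5],[0.7,0,0,0,8.5],[0.7,0,0,0,6],[0.7,0,0,0,0],[0.7,0,0,0,0],[0.7,0,0,0,0]],
])

```text
t: 11.8
eef_pos: [596.5, -66.7, 164.3]
eef_rot: [0.219, 1.553, -0.217]
contact_force: [0.2, 0.6, 0.9]
finger_gap: 0.702
```

```bash
cat > knob.py <<'E'
from h import *
w,uv,p=wristw("pics/w3.png"); a=np.radians(-9.6); ex=np.array([np.cos(a),np.sin(a)]); ey=np.array([-ex[1],ex[0]])
X=w[:,:2]@ex;Y=w[:,:2]@ey;Z=w[:,2]; s=bot.sense()["eef_pos"]
print("tcp X %.1f Y %.1f"%(s[:2]@ex,s[:2]@ey))
k=(Z>40)&(Z<75)&(X>570)&(X<612)&(abs(Y-35)<30)
print("knob n",k.sum(),"X",np.percentile(X[k],[1,99]).round(1),"Y",np.percentile(Y[k],[1,50,99]).round(1),"z",np.percentile(Z[k],[50,99]).round(1))
for x in range(582,614,4):
    j=k&(abs(X-x)<2)
    if j.sum()>5: print(x,np.percentile(Y[j],[2,98]).round(1),Z[j].max().round(1))
b=(abs(Z-100.5)<4)&(X>600)&(X<650)
if b.sum()>50: print("board top Y",np.percentile(Y[b],[.5,99.5]).round(1),"X",np.percentile(X[b],[2,98]).round(1),"z",np.median(Z[b]).round(1))
E
python3 knob.py
```

```text
t 11.8 pos [596.5 -66.7 164.3] yaw 74.07 x [ 0.007  0.    -1.   ] q [-0.15 -0.04  1.65  0.    1.53 -1.45] F [0.2 0.6 0.9] gap 65.2
tcp X 599.3 Y 33.7
knob n 622 X [584.8 611.9] Y [24.  35.4 46.7] z [57.7 63.4]
586 [26.3 44.7] 62.4
590 [24.  46.5] 64.4
594 [23.7 46.9] 64.4
598 [25.1 45.3] 62.5
602 [29.2 41.5] 60.1
606 [29.7 41.1] 57.5
610 [26.3 44.5] 61.6
board top Y [-85.  155.1] X [614.8 630.1] z 100.5
```

View pics/w3.png

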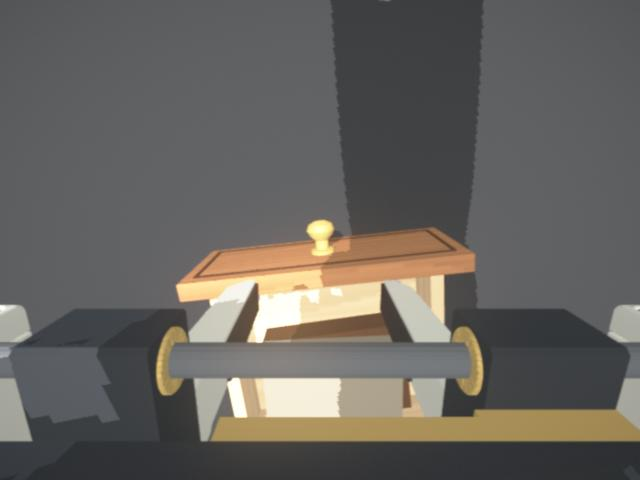

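The wrist view shows the knob at (320,235), the board from (180,285) to (472,260), and the drawer behind it. The knob head is centred at X = 592 in the drawer frame, Y ≈ 35.3. I'll correct yaw and position above the knob, then check both overhangs.

send_rows([
  [[0.7,-0.006,0.002,0,4],[0.7,0,0,0,2],[0.7,0,0,0,0],[0.7,0,0,0,0]],
])

```text
t: 12.25
eef_pos: [590.4, -64.7, 164.1]
eef_rot: [0.14, 1.56, -0.137]
contact_force: [0.5, -0.1, 0.6]
finger_gap: 0.7
```

```bash
cat > over.py <<'E'
from h import *; from m import allw
a=np.radians(-9.6); ex=np.array([np.cos(a),np.sin(a)]); ey=np.array([-ex[1],ex[0]])
def sides(w,lab):
    X=w[:,:2]@ex;Y=w[:,:2]@ey;Z=w[:,2]
    b=(abs(Z-100.5)<5)&(X>608)&(X<638)&(abs(Y-35)<150)
    d=(abs(Z-64)<4)&(X>636)&(X<800)&(abs(Y-35)<150)
    if b.sum()>50: print(lab,"board Y",np.percentile(Y[b],[.3,99.7]).round(1),"X",np.percentile(X[b],[2,98]).round(1),b.sum())
    lo=[];hi=[]
    for x in range(640,800,5):
        k=d&(abs(X-x)<2.5)
        if k.sum()>8: lo.append(Y[k].min()); hi.append(Y[k].max())
    print(lab,"box sides",np.percentile(lo,[10,50,90]).round(1),np.percentile(hi,[10,50,90]).round(1))
w,_,_=wristw(); sides(w,"wrist")
for n in("scene","top"): p=bot.read_camera(n); sides(allw(p),n); cv2.imwrite(f"pics/{n}4.png",p["frame"])
E
python3 over.py; python3 knob.py | sed -n 2,3p
```

```text
t 12.25 pos [590.4 -64.7 164.1] yaw 79.87 x [ 0.007  0.001 -1.   ] q [-0.15 -0.06  1.66  0.    1.53 -1.55] F [ 0.5 -0.1  0.6] gap 65.1
wrist board Y [-85.5 155.9] X [614.7 630.1] 5053
wrist box sides [-75.7 -72.2 -30.6] [ 97.8 138.2 144.1]
scene board Y [-87.  155.4] X [617.8 636.2] 802
scene box sides [-76.9 -76.4 -75.9] [ 83.2 142.6 144.1]
top board Y [-87.3 155.7] X [615.4 632.9] 156
top box sides [9.1 9.1 9.1] [70.5 70.5 70.5]
tcp X 593.0 Y 34.6
knob n 618 X [584.8 611.9] Y [24.2 35.2 46.4] z [57.7 63.6]
```

send_rows([
  [[0.7,0,0,-0.03,0.3],[0.7,0,0,-0.035,0],[0.7,0,0,-0.03,0],[0.7,0,0,-0.015,0],[0.7,0,0,-0.008,0],[0.7,0,0,0,0],[0.7,0,0,0,0]],
])

```text
t: 13.15
eef_pos: [591.8, -64.9, 45.4]
eef_rot: [0.137, 1.555, -0.135]
contact_force: [-1.5, 0.4, -0.3]
finger_gap: 0.699
```

```bash
python3 knob.py
```

```text
t 13.15 pos [591.8 -64.9  45.4] yaw 80.08 x [ 0.011  0.    -1.   ] q [-0.15  0.02  1.79  0.    1.32 -1.55] F [-1.5  0.4 -0.3] gap 65.0
tcp X 594.4 Y 34.6
knob n 1600 X [584.8 611.9] Y [23.8 35.2 46.3] z [57.5 63.3]
586 [25.7 44.6] 62.4
590 [23.7 46.3] 64.0
594 [23.7 47. ] 64.0
598 [25.1 44.3] 62.8
602 [29.4 40.9] 59.1
606 [29.3 40.7] 57.8
610 [25.6 44.6] 62.5
board top Y [-10.1  78.2] X [622.3 630.6] z 100.5
```

send_rows([
  [[0.7,-0.002,0,-0.008,0.3],[0.7,0,0,-0.004,0],[0.7,0,0,-0.001,0],[0.7,0,0,0,0]],
])

```text
t: 13.6
eef_pos: [590.9, -65.2, 34.1]
eef_rot: [0.132, 1.551, -0.13]
contact_force: [-1.1, 0.3, -0.4]
finger_gap: 0.7
```

```bash
python3 knob.py | head -3
```

```text
t 13.6 pos [590.9 -65.2  34.1] yaw 80.4 x [ 0.015 -0.    -1.   ] q [-0.15  0.02  1.81  0.    1.3  -1.56] F [-1.1  0.3 -0.4] gap 65.1
tcp X 593.5 Y 34.3
knob n 1799 X [584.8 611.9] Y [23.8 34.9 46. ] z [57.3 63.4]
```

send_rows([
  [[0,0,0,0,0],[0,0,0,0,0],[0,0,0,0,0],[0,0,0,0,0],[0,0,0,0,0],[0,0,0,0,0],[0,0,0,0,0],[0,0,0,0,0]],
], force=15)

```text
t: 14.45
eef_pos: [591.4, -65.0, 35.4]
eef_rot: [0.132, 1.55, -0.13]
contact_force: [-3.8, 0.4, 10.3]
finger_gap: 0.063
```

send_rows([
  [[0,0,0,0,0],[0,0,0,0,0],[0,0,0,0,0]],
], force=45)

```text
t: 14.75
eef_pos: [591.8, -65.0, 36.4]
eef_rot: [0.132, 1.549, -0.13]
contact_force: [-0.6, 0.3, 0.2]
finger_gap: 0.006
```

```bash
python3 knob.py | head -3; python3 over.py
```

```text
t 14.75 pos [591.8 -65.   36.4] yaw 80.41 x [ 0.018 -0.    -1.   ] q [-0.15  0.02  1.8   0.    1.3  -1.56] F [-0.6  0.3  0.2] gap 0.5
tcp X 594.4 Y 34.6
knob n 908 X [582.6 590.4] Y [21.2 34.5 47. ] z [59.  74.8]
t 14.8 pos [591.8 -65.   36.4] yaw 80.41 x [ 0.018 -0.    -1.   ] q [-0.15  0.02  1.8   0.    1.3  -1.56] F [-0.9  0.1  0.8] gap 0.7
wrist board Y [-86.7 155.6] X [615.2 626.2] 5530
wrist box sides [-76.2 -63.6 131.6] [143.8 144.2 144.7]
scene board Y [-87.8 154.9] X [613.7 632.4] 801
scene box sides [-77.2 -76.7 -76. ] [ 82.2 143.  144. ]
top board Y [-88.1 155.4] X [611.2 627.6] 166
top box sides [-76.8 -76.  -74.8] [140.9 142.  142.9]
```

```bash
python3 - <<'E'
from h import *
p=bot.read_camera("wrist"); q=bot.read_camera("top"); r=bot.read_camera("scene")
a=cv2.resize(p["frame"][100:420,140:500],(400,356)); b=cv2.resize(q["frame"][120:220,280:420],(400,286)); c=cv2.resize(r["frame"][230:350,250:420],(400,282))
im=np.zeros((575,800,3),np.uint8); im[:356,:400]=a; im[:286,400:]=b; im[286:568,400:]=c; cv2.imwrite("pics/c5.png",im)
E
```

```text
(no output)
```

View pics/c5.png

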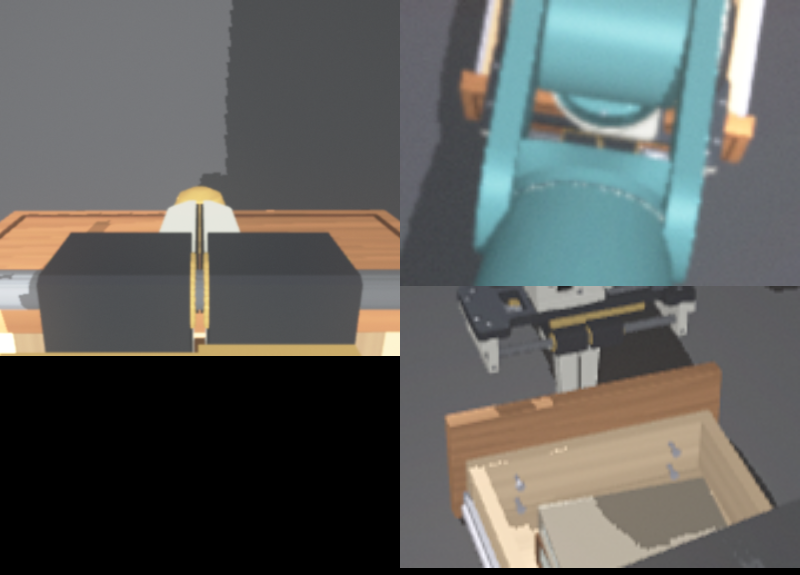

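The views show the fingers have shut behind the knob's round head, over the neck (head at (200,195) in the crop), and the board top has come about 4 mm off the wall. The slippery head is no good to grip. Instead I'll open, back out, shut the fingers and press the knob's end at z ≈ 50, which is below the wall's top.

send_rows([
  [[0.7,0,0,0,0],[0.7,0,0,0,0],[0.7,0,0,0,0],[0.7,0,0,0,0],[0.7,0,0,0,0],[0.7,0,0,0,0],[0.7,0,0,0,0]],
])

```text
t: 15.8
eef_pos: [591.5, -65.1, 35.7]
eef_rot: [0.132, 1.55, -0.13]
contact_force: [-0.3, 0.5, 0.2]
finger_gap: 0.556
```

```bash
python3 knob.py; python3 over.py
```

```text
t 15.8 pos [591.5 -65.1  35.7] yaw 80.4 x [ 0.017 -0.    -1.   ] q [-0.15  0.02  1.8   0.    1.3  -1.56] F [-0.3  0.5  0.2] gap 51.7
tcp X 594.1 Y 34.4
knob n 2097 X [583.4 611.9] Y [ 5.9 34.9 63.8] z [59.  74.5]
582 [ 5.2 64.8] 74.9
586 [ 6.6 61.5] 75.0
590 [ 8.1 60.1] 74.9
594 [ 8.1 60.1] 74.8
598 [ 8.1 60.2] 74.9
602 [19.4 60.1] 74.9
606 [28.7 40.2] 58.3
610 [26.4 43.7] 62.4
board top Y [-86.3 155.2] X [615.4 630.8] z 100.6
t 15.85 pos [591.5 -65.1  35.8] yaw 80.41 x [ 0.017 -0.    -1.   ] q [-0.15  0.02  1.8   0.    1.3  -1.56] F [-0.5  0.2  0. ] gap 55.6
wrist board Y [-4.  72.1] X [615.  629.8] 4723Traceback (most recent call last):
  File "over.py", line 13, in <module>
    w,_,_=wristw(); sides(w,"wrist")
                    ~~~~~^^^^^^^^^^^
  File "over.py", line 12, in sides
    print(lab,"box sides",np.percentile(lo,[10,50,90]).round(1),np.percentile(hi,[10,50,90]).round(1))
                          ~~~~~~~~~~~~~^^^^^^^^^^^^^^^
    return _quantile_unchecked(
        a, q, axis, out, overwrite_input, method, keepdims, weights)
    return _ureduce(a,
                    func=_quantile_ureduce_func,
    ...<5 lines>...
                    overwrite_input=overwrite_input,
                    method=method)
    r = func(a, **kwargs)
    result = _quantile(arr,
                       quantiles=q,
    ...<2 lines>...
                       out=out,
                       weights=wgt)
    slices_having_nans = np.isnan(arr[-1, ...])
                                  ~~~^^^^^^^^^
IndexError: index -1 is out of bounds for axis 0 with size 0
```

send_rows([
  [[0.7,0,0,0,0],[0.7,0,0,0,0],[0.7,-0.01,0.0017,0,0],[0.7,-0.015,0.0025,0,0],[0.7,-0.01,0.0017,0,0],[0.7,0,0,0,0],[0,0,0,0,0],[0,0,0,0,0],[0,0,0,0,0],[0,0,0,0,0]],
])

```text
t: 16.9
eef_pos: [554.5, -58.9, 35.9]
eef_rot: [0.132, 1.55, -0.13]
contact_force: [0.4, -0.7, 0.7]
finger_gap: 0.405
```

```bash
python3 knob.py; python3 over.py 2>/dev/null
```

```text
t 16.9 pos [554.5 -58.9  35.9] yaw 80.41 x [ 0.017 -0.    -1.   ] q [-0.15 -0.06  1.89  0.    1.3  -1.56] F [ 0.4 -0.7  0.7] gap 37.7
tcp X 556.5 Y 34.4
knob n 506 X [584.4 611.9] Y [23.9 34.5 45. ] z [53.7 61.1]
586 [25.  44.4] 57.8
590 [23.  45.8] 52.5
610 [27.4 43.2] 62.0
t 16.95 pos [554.4 -58.9  35.8] yaw 80.41 x [ 0.017 -0.    -1.   ] q [-0.15 -0.06  1.89  0.    1.3  -1.56] F [-0.7  0.3 -1.3] gap 33.6
wrist board Y [-86.8 155.9] X [614.  615.9] 111
```

send_rows([
  [[0,0,0,-0.001,0],[0,0,0,0,0],[0,0,0,0,0],[0,0,0,0,0],[0,0,0,0,0],[0,0.006,-0.001,0,0],[0,0.004,-0.0007,0,0],[0,0,0,0,0]],
])

```text
t: 17.8
eef_pos: [565.5, -60.8, 34.7]
eef_rot: [0.132, 1.55, -0.13]
contact_force: [-0.2, 0.0, 0.1]
finger_gap: 0.001
```

```bash
python3 knob.py|head -3
```

```text
t 17.8 pos [565.5 -60.8  34.7] yaw 80.4 x [ 0.017 -0.    -1.   ] q [-0.15 -0.04  1.86  0.    1.3  -1.56] F [-0.2  0.   0.1] gap 0.1
tcp X 567.5 Y 34.4
knob n 20 X [587.9 592.9] Y [33.8 34.1 34.4] z [62.1 64. ]
```

send_rows([
  [[0,0.003,-0.0005,0,0],[0,0.003,-0.0005,0,0],[0,0.002,-0.0003,0,0]],
])

```text
t: 18.15
eef_pos: [573.8, -62.1, 34.5]
eef_rot: [0.132, 1.55, -0.13]
contact_force: [0.1, -1.2, 0.1]
finger_gap: 0.008
```

```bash
python3 -c "
from h import *; tool()"
```

```text
t 18.15 pos [573.8 -62.1  34.5] yaw 80.41 x [ 0.017 -0.    -1.   ] q [-0.15 -0.02  1.84  0.    1.3  -1.56] F [ 0.1 -1.2  0.1] gap 0.8
```

send_rows([
  [[0,0.0015,-0.0002,0,0],[0,0.001,-0.0002,0,0]],
])

```text
t: 18.35
eef_pos: [576.6, -62.6, 34.5]
eef_rot: [0.132, 1.55, -0.13]
contact_force: [0.5, 0.6, 0.7]
finger_gap: 0.004
```

send_rows([
  [[0,0.001,-0.0002,0,0],[0,0.001,-0.0002,0,0]],
])

```text
t: 18.55
eef_pos: [578.5, -62.9, 34.4]
eef_rot: [0.132, 1.551, -0.13]
contact_force: [-4.8, 0.8, 1.7]
finger_gap: 0.004
```

send_rows([
  [[0,0.0015,-0.0003,0,0]],
])

```text
t: 18.65
eef_pos: [579.0, -63.0, 34.1]
eef_rot: [0.133, 1.554, -0.13]
contact_force: [-14.5, 2.9, 4.7]
finger_gap: 0.005
```

send_rows([
  [[0,0.0015,-0.0003,0,0]],
])

```text
t: 18.75
eef_pos: [579.0, -63.0, 33.9]
eef_rot: [0.133, 1.557, -0.13]
contact_force: [-17.6, 2.5, 11.1]
finger_gap: 0.004
```

```bash
python3 -c "
from h import *
tool(); bot.read_camera('top'); tool(); bot.read_camera('top'); bot.read_camera('top'); bot.read_camera('top'); tool()"
```

```text
t 18.75 pos [579.  -63.   33.9] yaw 80.41 x [ 0.009  0.001 -1.   ] q [-0.15 -0.    1.83  0.    1.31 -1.56] F [-17.6   2.5  11.1] gap 0.4
t 18.8 pos [579.  -63.   33.9] yaw 80.41 x [ 0.009  0.001 -1.   ] q [-0.15 -0.    1.83  0.    1.31 -1.56] F [-15.2   3.2   9.5] gap 0.2
t 18.95 pos [579.  -63.   33.9] yaw 80.42 x [ 0.01   0.001 -1.   ] q [-0.15 -0.    1.83  0.    1.31 -1.56] F [-14.4   3.    7.3] gap 0.7
```

send_rows([
  [[0,0.001,-0.0002,0.0005,0]],
])

```text
t: 19.05
eef_pos: [578.7, -62.9, 34.1]
eef_rot: [0.133, 1.561, -0.129]
contact_force: [-9.3, 1.8, 3.1]
finger_gap: 0.003
```

```bash
python3 -c "
from h import *
for i in range(3): bot.read_camera('top'); bot.read_camera('top'); tool()"
```

```text
t 19.15 pos [578.7 -62.9  34.1] yaw 80.41 x [ 0.006  0.002 -1.   ] q [-0.15 -0.    1.83  0.    1.31 -1.56] F [-11.    2.4   5.6] gap 0.3
t 19.25 pos [578.7 -62.9  34.1] yaw 80.42 x [ 0.006  0.002 -1.   ] q [-0.15 -0.    1.83  0.    1.31 -1.56] F [-11.    2.1   5. ] gap 0.3
t 19.35 pos [578.7 -62.9  34.1] yaw 80.42 x [ 0.006  0.002 -1.   ] q [-0.15 -0.    1.83  0.    1.31 -1.56] F [-11.3   2.1   4.2] gap 0.4
```

The push is steady at about 11 N normal to the wall. Next I verify flatness, overhang and that the other things haven't moved.

```bash
python3 - <<'E'
from h import *; from m import allw
a=np.radians(-9.6); ex=np.array([np.cos(a),np.sin(a)]); ey=np.array([-ex[1],ex[0]])
tool(); p=bot.read_camera("scene"); w=allw(p); X=w[:,:2]@ex;Y=w[:,:2]@ey;Z=w[:,2]
k=(Z>70)&(Z<97)&(X>622)&(X<642)&(Y>-80)&(Y<150)
A=np.c_[np.ones(k.sum()),Y[k]-35,Z[k]-82]
for _ in range(3):
    c=np.linalg.lstsq(A,X[k],rcond=None)[0]; r=abs(X[k]-A@c); 
    kk=np.nonzero(k)[0][r<2]; k=np.zeros_like(k); k[kk]=True; A=np.c_[np.ones(k.sum()),Y[k]-35,Z[k]-82]
print("back face X %.1f yaw err %.2f tilt %.2f n"%(c[0],np.degrees(c[1]),np.degrees(c[2])),k.sum())
b=(Z>70)&(Z<103)&(X>605)&(X<642)&(abs(Y-35)<150); print("board Y",np.percentile(Y[b],[.2,99.8]).round(1),"top z",np.percentile(Z[b],99).round(1))
d=(abs(Z-64)<3)&(X>640)&(X<750)&(abs(Y-35)<125); print("box Y",np.percentile(Y[d],[.5,99.5]).round(1))
f=(Z>57)&(Z<67)&(X>636)&(X<652)&(Y>-60)&(Y<130); print("wall rim X",np.percentile(X[f],[2,98]).round(1))
for n in("small_front","screw_dish","screwdriver","pencil_cup"): print(n,[np.round(m["position"]) for m in bot.recognise(p,n)[:1]])
cv2.imwrite("pics/s6.png",p["frame"])
tool()
E
```

```text
t 19.35 pos [578.7 -62.9  34.1] yaw 80.42 x [ 0.006  0.002 -1.   ] q [-0.15 -0.    1.83  0.    1.31 -1.56] F [-11.3   2.1   4.2] gap 0.4
back face X 634.3 yaw err 0.11 tilt -0.65 n 840
board Y [-88.2 154.9] top z 102.5
box Y [-76.9 143.9]
wall rim X [636.4 649.4]
small_front [array([418., 311.,  57.])]
screw_dish []
screwdriver [array([620., 351.,  13.])]
pencil_cup [array([ 683., -363.,   62.])]
t 19.6 pos [578.8 -62.9  34.1] yaw 80.41 x [ 0.007  0.002 -1.   ] q [-0.15 -0.    1.83  0.    1.31 -1.56] F [-11.1   2.2   4. ] gap 0.5
```

View pics/s6.png

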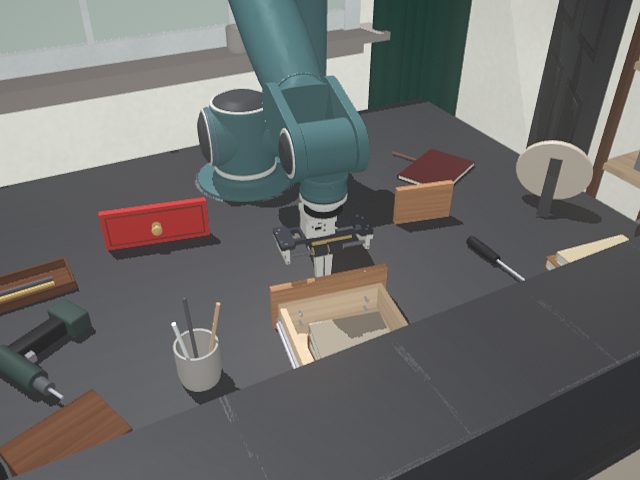

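The final view shows the board at (330,292) flat along the drawer's wall, the shut fingers at (322,260) on its knob, and the other things where they were. Overhang is 11.3 mm right and 11.0 mm left, and the force is steady. I'm handing it in.

```bash
python3 -c "
from h import *
tool(); print(bot.hand_in())"
```

```text
t 19.6 pos [578.8 -62.9  34.1] yaw 80.41 x [ 0.007  0.002 -1.   ] q [-0.15 -0.    1.83  0.    1.31 -1.56] F [-11.1   2.2   4. ] gap 0.5
the job is handed in; nothing more can be done
None
```

The wide oak front is standing against the drawer's bare wall, knob outwards. I handed the job in at 19.6 s with the shut fingers pressing on the knob's end about 50 mm above the desk, below the wall's top. They press it but do not grip it.

**Last checks**
- **Push:** about 11 N along the wall's normal and steady, with about 4 N downwards on the knob.
- **Overhang:** 11.0 mm left and 11.3 mm right, where 12 mm each was nominal.
- **Yaw:** within about 0.1° of the wall.
- **Other things:** the small front, screwdriver and pencil cup were found where they started. The network did not find the screw dish in the last picture; the arm hides it there, and I did not touch it.

**What failed or disagreed**
- **Knob grip:** I first tried to grip the knob, but the fingers slipped off its round head and shut behind it. I backed out and pushed on its end instead. The wrist camera showed the board still in place afterwards, while the scene and top cameras had suggested its top edge moved about 4 mm.
- **Tilt:** a depth-camera fit of the board's back gave -0.65°. I put that down to depth noise but did not confirm it.
- **Brief peaks:** while setting the board down, the force reached about 17 N down and 14 N sideways. The push on the knob passed about 18 N before I eased it to 11 N.

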